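# Probe a spare coupler in the two-stage contact tester

## Task

Lay the spare coupler (the long slim connector, not the stubby plug) flat and fully home in the cradle of the contact tester, its broader front end facing the brass probe pins (the cradle narrows towards the back as the coupler does), and let go of it. Then push the tester's plunger straight down, past the soft first stop, until it is firmly against the second stop; keep it pressed there with about 16 N (never more than 22 N) for a second, then let it spring right back up. Leave the coupler lying in the cradle and do not disturb the other things on the bench.

Things in the scene. Friction and masses are not known exactly. Their poses are not given: they have to be found in the camera images.
- coupler_mid (a point): Centre, half-way up, of the spare coupler: a loose black moulded connector, 30 to 65 g, 19 mm high, lying flat. Its solid body is 52 mm long (x), 27 mm wide towards the front, tapering to 19 mm at the back end; a thinner round stub sticks out about 15 mm at each end. x points along it to the wide front end, z up. Grasp it across its width (y) at the middle.
- coupler_front (a point): Middle of the coupler's front end face, 26 mm ahead (+x of the coupler) of coupler_mid.
- plug_mid (a point): Centre of the other connector, the stubby plug with prongs (70 x 35 x 22 mm, loose): a bystander, leave it alone.
- test_press: The contact tester, fixed to the bench: pale aluminium plate 80 x 196 x 18 mm, cradle to its +y end, dark steel tower (41 mm across, foot 52 mm, top 73 mm above the bench) with the plunger to its -y end, black probe block with brass pins between. Origin at bench height, z up; plate y -88 to +108 mm, x -40 to +40 mm; cradle centre at (0, +52 mm), plunger axis at (0, -55 mm).
- cradle_mid (a point): Where coupler_mid lies when the coupler is home: (0, 52, 27.5) mm in the tester's frame, axes as the tester's. The floor is the plate's top, 18 mm above the bench. Low walls (lead-in edges to 12 mm above the floor) stand only at the corners, with 1.5 to 3 mm play; the long sides are open over the middle 39 mm for the fingers, the ends in the middle for the stubs.
- cradle_front (a point): Where coupler_front lies when the coupler is home: 26 mm from cradle_mid towards the tester's -y (towards the probe block). So the coupler's x points along the tester's -y.
- knob_top (a point): Centre of the flat top of the plunger's black round knob (33 mm across, 13 mm thick), axis vertical. At rest it stands 108 mm above the bench; 22 mm of stem shows below the knob. Released, it springs fully up.
- spool: Blue-flanged solder spool (65 mm across, 48 high), a loose bystander; origin under its centre.
- bottle: Amber bottle with a needle cap (35 mm across, 102 high), a loose bystander; origin under its centre.
- tin: White round tin (50 mm across, 24 high), a loose bystander; origin under its centre.
- cutters: Side cutters with blue grips (42 x 106 x 9 mm), a loose bystander; origin under the middle.
- plunger: The plunger. Push needed: 2 to 3.5 N over the first 8 mm; then the soft first stop, where the push must rise to about 6.5 N to go on; then 6.5 to 10.5 N over a second travel that differs each time (2 to 7 mm, not visible); then the second stop, a stiff buffer where the push rises by about 9 N per mm. At 13 N or more it is at the second stop. Pose is of its hidden inner end, 58 mm below knob_top.

How it is judged:
By the outcome, as a careful person would: the job done as asked, in the order asked, and still so for the second after the job is handed in, with the robot touching nothing.
It also fails if it takes over 61 s, if anything falls off the work surface, if the arm or the gripper's body presses on something with over 40 N, if the wrist force passes 120 N, or if a joint passes its speed limit or range.

## Robot

A 7-joint arm with a two-finger parallel gripper is mounted at the origin on a cart in front of the work surface, level with it; the furniture and walls round the work are solid. World frame = base frame: x ahead of the robot, y to its left, z up, the work surface at z = 0. Lengths are in mm, angles in rad, forces in N, time in s.
With the tool pointing down it reaches from about 425 to 1025 mm from the base axis. Payload 9.4 kg.
Tool frame: the origin (TCP) lies at the very end of the fingers, on their centre line; the grasp point (between the pads) lies 19 mm behind it; x points along the fingers, y is the direction in which the jaws open and shut, and the axes are right-handed (so a half turn about x gives the same grasp; the last joint's range is limited). The gripper opens to 93 mm and grips with 3 to 60 N. Pads are 15 mm wide; open, the fingers measure 128 mm over their backs; the gripper's body (75 mm by 188 mm) begins 65 mm behind the grasp point.
Start: joints at [1.05, 0.599, -0.003, 1.599, 0.002, 0.943, -0.08], TCP at [311.285, -654.771, 184.618] pointing down, gripper open.
Joint ranges: [-2.57, 2.57], [-0.35, 1.97], [-1.29, 1.29], [0.11, 2.56], [-1.05, 4.19], [0.11, 1.86], [-2.63, 2.63]. Speed limits (rad/s): [2.22, 2.22, 3.01, 3.01, 3.14, 3.14, 3.14].

## Interface

Orientations are given as a rotation vector (axis times angle).
In Python, from plant import readout, cams, r gives the robot as it stands.
- The arm moves only by the tool drive_tool, never from a script. Its argument "commands" is a list of rows, each a list of 3 entries, a list of its own where there are three numbers: the turn, a rotation vector about the tool's x, y, z in rad, then the shift along the tool's x, y, z in cm, then the finger opening in cm, from 0 to 9.3. In form: [[[rx, ry, rz], [dx, dy, dz], gripper], ...]. A call has 1 to 10 rows; each row shifts and turns the commanded pose from where the row before left it, along the tool's axes as they then stand; what a row does not reach is not made up. A row lasts 1/12 s, in which the tool goes at most 41.7 mm and 7.16 degrees, less where a joint would pass 70% of its speed; a pose out of reach is approached as far as the arm can. A call is refused whole if a number of a shift passes 4.17 or a number of a turn 0.125, either way. A call with a gripper value outside its range is refused whole. The fingers move at their own pace and stop on an object; "force" is the grip in N (left out, the last holds). Time passes only in rows, so rows that do not move let the fingers close. It gives the time, the measured TCP pose, the force and the opening at its end, in the units of the state.
- readout.state(): the state, without advancing time (a new reading comes with each control period).
- cams.grab_frame(name): name is "scene" or "top" or "wrist"; returns a dict with "frame" (420x560x3 uint8, red, green, blue), "fx", "fy", "cx", "cy" (pixels), "dist_coeffs" ([k1, k2, p1, p2, k3] as OpenCV has them; the pictures are not rectified), "cam_to_world" (4x4, takes a point from camera to world coordinates). Camera axes: x right, y down, z forward; pixel columns grow to the right and rows downward; lengths in mm; the calibration is good to about 2 mm. A picture is of the moment at which its call begins. There is no depth.
- r.job_done(): hands the job in, once; it reports no verdict.
The state is a dict: "time": time; "joints": joint angles; "dq": joint speeds; "joint_torque": joint torques, N m; "position": TCP position; "ee_rot": TCP orientation; "wrist_force": force on the tool from outside, world axes, zero at the start; "torque": the same for the moment, N m; "grip_width": finger opening in mm.
Only numpy, scipy, OpenCV 4.12 (cv2) and the standard library are available. Lean on these libraries where they do the work, as an engineer would, in place of code of your own. Each camera call takes 0.05 s, during which the arm holds its last target.

## Working session

There is one attempt and no reset: what is moved stays moved. The work goes in short steps, Python scripts to look and compute and a tool call to move; the robot and the scene stay as the last step left them, time stands still between calls to the robot, and variables do not carry over. Pictures are saved under pics/ and viewed, and the job is handed in when it is done.

Besides the shell and the picture viewer there is one more tool, called after "Request:" by a JSON object that holds its "name" and its "arguments", one argument or row to a line. drive_tool: Moves the arm, as the interface text tells. Its arguments: {"type":"object","properties":{"commands":{"type":"array","items":{"type":"array"}},"force":{"type":"number"}},"required":["commands"]}

```bash
ls; mkdir -p pics
python3 - <<'E'
from plant import readout,cams,r
import cv2
print(readout.state())
for n in ["scene","top","wrist"]:
    f=cams.grab_frame(n); cv2.imwrite(f"pics/{n}0.png",f["frame"][:,:,::-1])
    print(n,f["fx"],f["fy"],f["cx"],f["cy"],f["dist_coeffs"],f["cam_to_world"])
E
```

```text
pics
{'time': 0.0, 'joints': array([ 1.05027331,  0.60015611, -0.00252185,  1.60015131,  0.00176933,
        0.94291773, -0.07981098]), 'dq': array([-0.00042667,  0.0013359 ,  0.00133849, -0.00021535,  0.00103428,
        0.00284323,  0.00079194]), 'joint_torque': array([-9.28332556e-04, -7.65048337e+01,  1.49706166e+00, -2.52345014e+01,
       -5.24248858e-02,  1.70274399e-02,  1.66803120e-04]), 'position': array([ 311.04063199, -654.25951302,  183.73029611]), 'ee_rot': array([ 1.97556495,  0.44744073, -1.97655779]), 'wrist_force': array([-0.82646774,  0.03726672, -0.95987343]), 'torque': array([-0.03580382,  0.01192077, -0.03102222]), 'grip_width': 92.93843802031043}
scene 383.2453681346505 383.2453681346505 275.81492487182925 209.92343949682447 [0.01069238 0.         0.         0.         0.        ] [[-6.49258549e-01 -4.67120359e-01  6.00218216e-01  1.62912393e+01]
 [-7.60564895e-01  4.00926615e-01 -5.10684727e-01  3.25241947e+02]
 [-2.09222437e-03 -7.88071329e-01 -6.15580379e-01  6.10266525e+02]
 [ 0.00000000e+00  0.00000000e+00  0.00000000e+00  1.00000000e+00]]
top 385.1931042226018 385.1931042226018 277.98488062074915 210.2074812507831 [-0.00703921  0.          0.          0.          0.        ] [[-2.97827355e-02 -9.96423884e-01  7.90723236e-02  4.73035581e+02]
 [-9.99068547e-01  2.72036504e-02 -3.34962616e-02 -7.93771260e+01]
 [ 3.12254192e-02 -7.99962818e-02 -9.96305961e-01  1.03860171e+03]
 [ 0.00000000e+00  0.00000000e+00  0.00000000e+00  1.00000000e+00]]
wrist 308.0303147059846 308.0303147059846 278.217758084446 209.3772580397374 [0.0111943 0.        0.        0.        0.       ] [[ 4.29194742e-01 -8.63541052e-01 -2.64742753e-01  3.83890977e+02]
 [-9.03208702e-01 -4.11131357e-01 -1.23227627e-01 -6.18256179e+02]
 [-2.43193283e-03  2.92006608e-01 -9.56413209e-01  3.84879915e+02]
 [ 0.00000000e+00  0.00000000e+00  0.00000000e+00  1.00000000e+00]]
```

View pics/scene0.png

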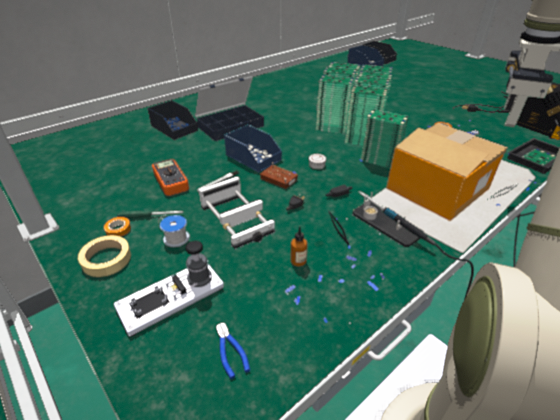

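View pics/top0.png

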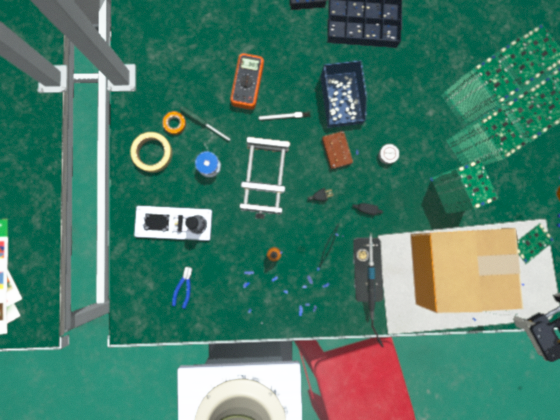

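View pics/wrist0.png

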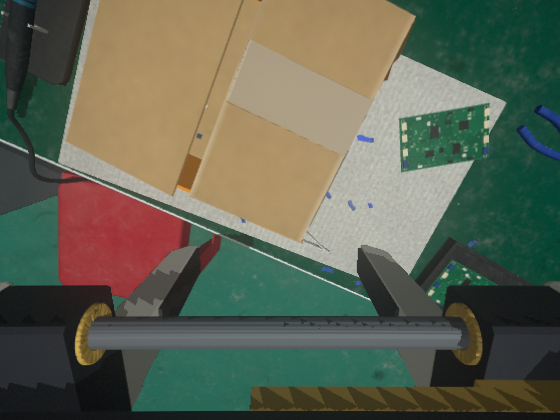

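```bash
cat > h.py <<'E'
import numpy as np, cv2
from plant import readout,cams,r
from scipy.spatial.transform import Rotation as R
def grab(n,tag):
    f=cams.grab_frame(n); cv2.imwrite(f"pics/{tag}.png",f["frame"][:,:,::-1]); np.savez(f"pics/{tag}.npz",**f); return f
def load(tag): return dict(np.load(f"pics/{tag}.npz"))
def K(f): return np.array([[f["fx"],0,f["cx"]],[0,f["fy"],f["cy"]],[0,0,1.]])
def ray(f,p):
    u=cv2.undistortPoints(np.array(p,float).reshape(-1,1,2),K(f),np.array(f["dist_coeffs"],float)).reshape(-1,2)
    T=np.array(f["cam_to_world"]); d=np.c_[u,np.ones(len(u))]@T[:3,:3].T
    return T[:3,3],d
def plane(f,p,z):
    o,d=ray(f,p); return o+d*((np.broadcast_to(z,len(d))-o[2])/d[:,2])[:,None]
def proj(f,P):
    T=np.linalg.inv(np.array(f["cam_to_world"])); rv=cv2.Rodrigues(T[:3,:3])[0]
    return cv2.projectPoints(np.array(P,float).reshape(-1,1,3),rv,T[:3,3],K(f),np.array(f["dist_coeffs"],float))[0].reshape(-1,2)
def crop(f,x0,y0,x1,y1,s,name):
    im=np.array(f["frame"])[y0:y1,x0:x1,::-1]; cv2.imwrite(f"pics/{name}.png",cv2.resize(im,None,fx=s,fy=s,interpolation=cv2.INTER_CUBIC))
E
python3 - <<'E'
from h import *
f=cams.grab_frame("top"); np.savez("pics/top1.npz",**f)
crop(f,290,170,410,230,6,"c1"); crop(f,120,190,230,250,7,"c2")
for n,p,z in [("coupler",(367,209),10),("plug",(320,195),10),("tester L",(136,222),18),("tester R",(211,224),18),("knob",(197,224),108),("tinw",(389,153),24),("bottle",(274,255),80)]:
    print(n,plane(f,p,z).round())
E
```

```text
coupler [[ 551. -355.   10.]]
plug [[ 593. -229.   10.]]
tester L [[533. 260.  18.]]
tester R [[522.  64.  18.]]
knob [[519.  85. 108.]]
tinw [[ 700. -418.   24.]]
bottle [[438. -98.  80.]]
```

```bash
python3 -c "
import cv2,numpy as np
a=cv2.imread('pics/c1.png');b=cv2.imread('pics/c2.png');b=cv2.resize(b,(720,393))
cv2.imwrite('pics/c12.png',np.vstack([a[:205+40],b[:350]]))"
```

```text
(no output)
```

View pics/c12.png

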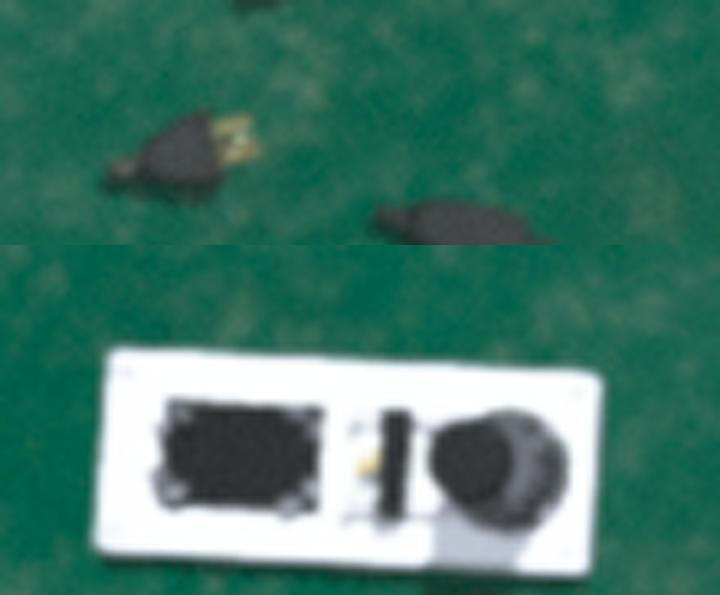

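Run:
```python
from h import *
f=load("top1"); crop(f,340,190,400,230,12,"c3")
s=readout.state(); Rt=R.from_rotvec(s["ee_rot"]).as_matrix(); print(Rt.round(3),s["position"])
w=load("wrist0") if 0 else cams.grab_frame("wrist")
T=np.array(w["cam_to_world"]); print("cam in tool",Rt.T@(T[:3,3]-s["position"]), (Rt.T@T[:3,:3]).round(3))
im=np.array(f["frame"]).astype(int); m=((im.max(2)<75)).astype(np.uint8)
m[:195]=0;m[225:]=0;m[:,:345]=0;m[:,395:]=0
ys,xs=np.where(m); P=plane(f,np.c_[xs,ys],10)[:,:2]; c=P.mean(0);u,sv,vt=np.linalg.svd(P-c); print(len(P),c,vt[0],sv/np.sqrt(len(P)))
```

```text
[[-0.     0.429 -0.903]
 [ 0.001 -0.903 -0.429]
 [-1.    -0.001  0.   ]] [ 311.13530609 -654.48672408  184.10152226]
cam in tool [-201.02126188   -1.59394276  -81.24199475] [[ 0.001 -0.292  0.956]
 [ 1.     0.    -0.001]
 [ 0.     0.956  0.292]]
254 [ 548.81459697 -351.95484621] [-0.23395712 -0.97224692] [20.02563278  8.21806885]
```

View pics/c3.png

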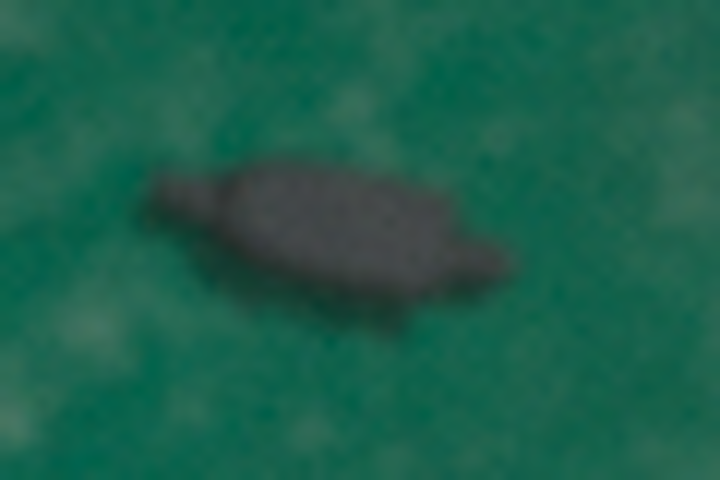

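Request:
{"name": "drive_tool", "arguments": {
  "commands": [
    [[0, 0, 0], [-3.5, 0, 0], 9.3],
    [[0, 0, 0], [-3.5, 0, 0], 9.3],
    [[0, 0, 0], [-3.5, 0, 0], 9.3],
    [[0, 0, 0], [-3.5, 0, 0], 9.3]
  ],
  "force": 20
}}

```text
time: 0.58
position: [311.1, -654.5, 326.0]
ee_rot: [1.976, 0.446, -1.976]
wrist_force: [0.4, -0.7, 0.3]
grip_width: 92.7
```

Request:
{"name": "drive_tool", "arguments": {
  "commands": [
    [[0, 0, 0], [0, -1.95, -3.6], 9.3],
    [[0, 0, 0], [0, -1.95, -3.6], 9.3],
    [[0, 0, 0], [0, -1.95, -3.6], 9.3],
    [[0, 0, 0], [0, -1.95, -3.6], 9.3],
    [[0, 0, 0], [0, -1.95, -3.6], 9.3],
    [[0, 0, 0], [0, -1.95, -3.6], 9.3],
    [[0, 0, 0], [0, -1.95, -3.6], 9.3],
    [[0, 0, 0], [0, -1.95, -3.6], 9.3],
    [[0, 0, 0], [0, -1.95, -3.6], 9.3],
    [[0, 0, 0], [0, -1.95, -3.6], 9.3]
  ]
}}

```text
time: 1.42
position: [553.5, -322.3, 324.8]
ee_rot: [1.976, 0.445, -1.975]
wrist_force: [-0.6, -0.2, -0.1]
grip_width: 93.2
```

Request:
{"name": "drive_tool", "arguments": {
  "commands": [
    [[-0.11, 0, 0], [1.5, 0, 0], 9.3],
    [[-0.11, 0, 0], [1.5, 0, 0], 9.3],
    [[-0.11, 0, 0], [1.5, 0, 0], 9.3],
    [[-0.11, 0, 0], [1.5, 0, 0], 9.3],
    [[-0.11, 0, 0], [1.5, 0, 0], 9.3],
    [[-0.11, 0, 0], [1.5, 0, 0], 9.3],
    [[-0.11, 0, 0], [1.5, 0, 0], 9.3],
    [[-0.11, 0, 0], [1.5, 0, 0], 9.3],
    [[0, 0, 0], [0, 0, 0], 9.3],
    [[0, 0, 0], [0, 0, 0], 9.3]
  ]
}}

```text
time: 2.25
position: [552.2, -324.1, 204.1]
ee_rot: [1.391, 1.082, -1.392]
wrist_force: [-0.2, 1.0, 0.2]
grip_width: 93.2
```

Run:
```python
from h import *
f=grab("wrist","w1"); s=readout.state(); Rt=R.from_rotvec(s["ee_rot"]).as_matrix(); print(s["time"],s["position"],Rt.round(3),s["joints"].round(2),s["wrist_force"])
```

```text
2.3 [ 552.76193551 -324.28033112  204.97878912] [[ 0.     0.969 -0.248]
 [ 0.    -0.248 -0.969]
 [-1.    -0.    -0.   ]] [ 0.64  0.49 -0.29  1.77  0.17  0.91  0.02] [-0.46359768  0.5936701  -0.17140539]
```

View pics/w1.png

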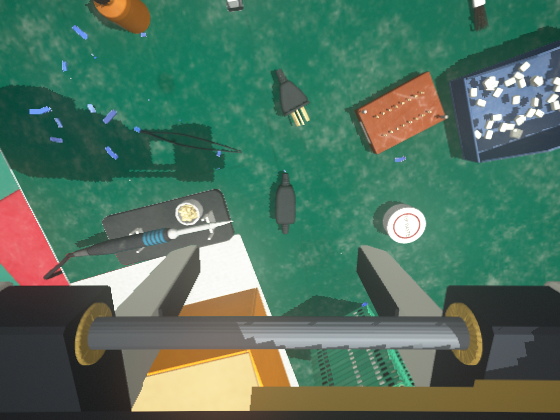

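Run:
```python
from h import *
f=load("w1"); crop(f,236,150,336,250,6,"c4")
```

```text
(no output)
```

View pics/c4.png

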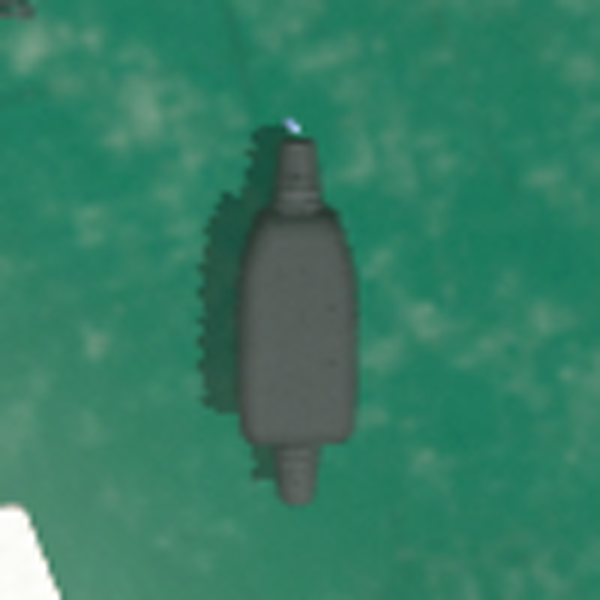

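```bash
cat >> h.py <<'E'
def coup(f,box,zt):
    im=np.array(f["frame"]).astype(int); x0,y0,x1,y1=box
    m=((im.max(2)-im.min(2)<22)&(im.max(2)<125)).astype(np.uint8); k=np.zeros_like(m);k[y0:y1,x0:x1]=m[y0:y1,x0:x1]
    n,l,st,_=cv2.connectedComponentsWithStats(k); i=1+np.argmax(st[1:,4]); k=(l==i).astype(np.uint8)
    return k
E
python3 - <<'E'
from h import *
f=load("w1"); k=coup(f,(250,160,320,245),19)
w=k.sum(1); 
for r_ in np.where(w)[0]: c=np.where(k[r_])[0]; print(r_,c[0],c[-1],end='; ')
s=readout.state(); Rt=R.from_rotvec(s["ee_rot"]).as_matrix()
print()
for n,p in [("back",(286,185.8)),("front",(286,223.5)),("frL",(276.3,215)),("frR",(295.8,215)),("stubB",(286,173.5)),("stubF",(286,233.5))]:
    for z in (2,9.5,19): print(n,z,plane(f,p,z)[0].round(1),((plane(f,p,z)[0]-s["position"])@Rt).round(1))
E
```

```text
173 283 286; 174 283 287; 175 283 287; 176 283 287; 177 282 287; 178 282 287; 179 282 287; 180 282 288; 181 282 288; 182 282 288; 183 281 288; 184 281 289; 185 279 290; 186 279 291; 187 278 291; 188 278 291; 189 278 292; 190 277 292; 191 277 293; 192 277 293; 193 276 293; 194 276 293; 195 276 293; 196 276 294; 197 276 294; 198 276 294; 199 276 294; 200 276 294; 201 276 294; 202 275 294; 203 275 294; 204 276 294; 205 276 294; 206 276 294; 207 276 294; 208 276 294; 209 276 294; 210 276 294; 211 276 294; 212 276 294; 213 276 294; 214 276 294; 215 276 294; 216 276 294; 217 276 294; 218 276 294; 219 276 294; 220 276 293; 221 277 293; 222 277 293; 223 278 291; 224 282 288; 225 282 288; 226 282 288; 227 282 287; 228 282 287; 229 282 287; 230 282 287; 231 283 287; 232 283 287; 233 284 286; 
back 2 [ 558.6 -332.9    2. ] [203.    7.8   6.9]
back 9.5 [ 558.9 -331.3    9.5] [195.5   7.6   5.3]
back 19 [ 559.2 -329.2   19. ] [186.    7.4   3.2]
front 2 [ 545.7 -384.7    2. ] [203.    8.2  60.3]
front 9.5 [ 546.2 -382.1    9.5] [195.5   8.   57.7]
front 19 [ 546.8 -378.8   19. ] [186.    7.8  54.3]
frL 2 [ 535.8 -369.4    2. ] [203.   -5.2  48. ]
frL 9.5 [ 536.5 -367.1    9.5] [195.5  -5.2  45.5]
frL 19 [ 537.3 -364.1   19. ] [186.   -5.1  42.5]
frR 2 [ 561.8 -376.     2. ] [203.   21.6  47.9]
frR 9.5 [ 562.  -373.6    9.5] [195.5  21.2  45.5]
frR 19 [ 562.2 -370.5   19. ] [186.   20.6  42.4]
stubB 2 [ 562.6 -316.8    2. ] [203.    7.7  -9.6]
stubB 9.5 [ 562.8 -315.5    9.5] [195.5   7.5 -11. ]
stubB 19 [ 563.  -313.8   19. ] [186.    7.3 -12.7]
stubF 2 [ 542.1 -399.1    2. ] [203.    8.3  75.2]
stubF 9.5 [ 542.7 -396.3    9.5] [195.5   8.1  72.3]
stubF 19 [ 543.4 -392.6   19. ] [186.    7.9  68.5]
```

Request:
{"name": "drive_tool", "arguments": {
  "commands": [
    [[0, 0, 0], [0, 0.73, 3.05], 6],
    [[0, 0, 0], [4, 0, 0], 6],
    [[0, 0, 0], [4, 0, 0], 6],
    [[0, 0, 0], [4, 0, 0], 6],
    [[0, 0, 0], [4, 0, 0], 6],
    [[0, 0, 0], [0, 0, 0], 6],
    [[0, 0, 0], [0, 0, 0], 6]
  ]
}}

```text
time: 2.88
position: [552.0, -355.0, 44.3]
ee_rot: [1.389, 1.084, -1.392]
wrist_force: [0.8, 0.3, 0.3]
grip_width: 60.3
```

Run:
```python
from h import *
f=grab("wrist","w2"); s=readout.state(); print(s["position"],s["grip_width"])
```

```text
[ 553.3925424  -355.72387577   46.28523216] 60.1248949316157
```

View pics/w2.png

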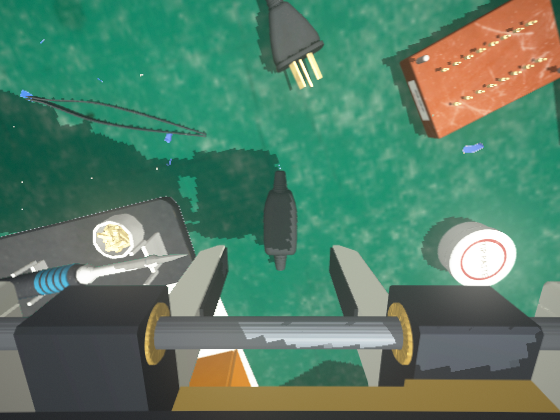

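Run:
```python
from h import *
f=load("w2"); k=coup(f,(255,160,310,275),19)
for r_ in np.where(k.sum(1))[0][::4]: c=np.where(k[r_])[0]; print(r_,c[0],c[-1],end='; ')
print(np.where(k.sum(1))[0][[0,-1]])
Rt=R.from_rotvec([1.39,1.083,-1.392]).as_matrix(); 
T=np.array(f["cam_to_world"]); tc=T[:3,3]-Rt@np.array([-201,-1.6,-81.2]); print(tc)
for p in [(281,170),(281,269),(281,184.5),(281,258)]: print([((plane(f,p,z)[0]-tc)@Rt).round(1).tolist() for z in (2,9.5,19)])
```

```text
171 277 282; 175 275 284; 179 275 284; 183 274 285; 187 274 285; 191 270 289; 195 268 291; 199 267 292; 203 265 294; 207 265 295; 211 264 295; 215 264 295; 219 264 295; 223 264 295; 227 264 295; 231 264 295; 235 264 295; 239 264 295; 243 265 295; 247 265 295; 251 266 294; 255 274 285; 259 275 284; 263 276 284; 267 276 283; [171 269]
[ 552.86968849 -353.97669205   44.34218845]
[[42.4, 0.2, -40.0], [34.9, 0.1, -41.2], [25.4, 0.1, -42.8]]
[[42.3, 0.5, 47.4], [34.8, 0.4, 43.4], [25.3, 0.3, 38.4]]
[[42.4, 0.2, -28.2], [34.9, 0.2, -29.9], [25.4, 0.1, -31.9]]
[[42.3, 0.4, 36.8], [34.8, 0.4, 33.1], [25.3, 0.3, 28.5]]
```

Request:
{"name": "drive_tool", "arguments": {
  "commands": [
    [[0, 0, 0], [2.5, 0, 0.1], 6],
    [[0, 0, 0], [1.65, 0, 0], 6],
    [[0, 0, 0], [0, 0, 0], 6],
    [[0, 0, 0], [0, 0, 0], 2],
    [[0, 0, 0], [0, 0, 0], 1],
    [[0, 0, 0], [0, 0, 0], 1],
    [[0, 0, 0], [0, 0, 0], 1],
    [[0, 0, 0], [0, 0, 0], 1],
    [[0, 0, 0], [0, 0, 0], 1],
    [[0, 0, 0], [0, 0, 0], 1]
  ],
  "force": 20
}}

```text
time: 3.77
position: [552.1, -356.5, 3.4]
ee_rot: [1.389, 1.082, -1.389]
wrist_force: [-0.1, 0.1, 0.3]
grip_width: 18.2
```

Run:
```python
from h import *
f=grab("wrist","w3"); s=readout.state(); print(s["position"],s["grip_width"],s["wrist_force"])
```

```text
[ 552.05972347 -356.41722976    3.20228387] 14.266813894603066 [ 0.16401528 -0.39017362 -0.64720024]
```

View pics/w3.png

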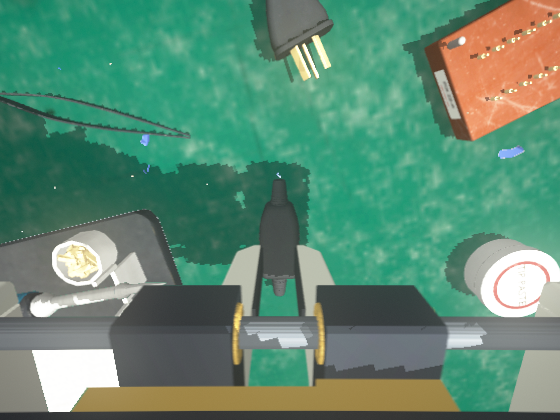

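Run:
```python
from h import *
f=load("w3"); s=readout.state(); print(s["time"],s["grip_width"],s["position"])
Rt=R.from_rotvec(s["ee_rot"]).as_matrix()
T=np.array(f["cam_to_world"]); print("cam in tool",Rt.T@(T[:3,3]-s["position"]))
print(proj(f,s["position"]), proj(f,s["position"]-19*Rt[:,0]))
crop(f,200,150,360,310,4,"c5")
```

```text
3.8167 14.266813894603066 [ 552.05972347 -356.41722976    3.20228387]
cam in tool [-201.19173827   -0.93717111  -82.40396495]
[[280.01178393 238.35000772]] [[280.13300874 249.59180708]]
```

View pics/c5.png

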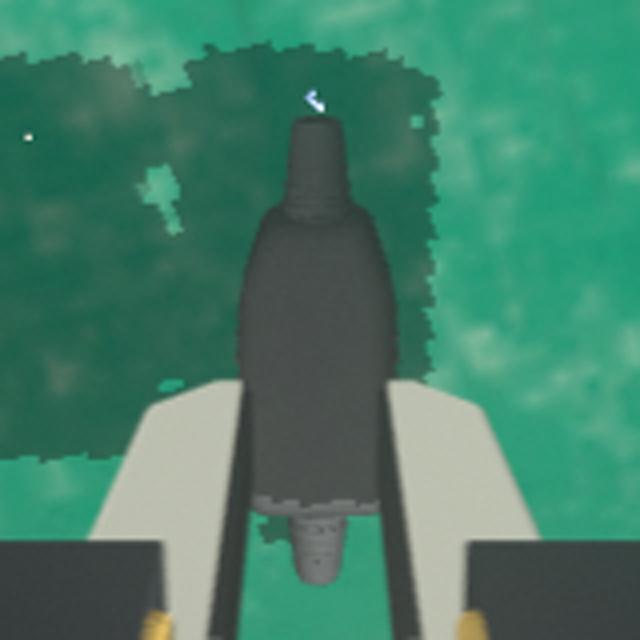

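Request:
{"name": "drive_tool", "arguments": {
  "commands": [
    [[0, 0, 0], [0, 0, 0], 1],
    [[0, 0, 0], [0, 0, 0], 1]
  ]
}}

```text
time: 3.98
position: [552.0, -356.4, 3.0]
ee_rot: [1.389, 1.082, -1.389]
wrist_force: [0.5, 0.1, -0.1]
grip_width: 10.5
```

Run:
```python
from h import *
f=grab("wrist","w4"); s=readout.state(); print(s["position"],s["grip_width"],s["wrist_force"])
crop(f,200,150,360,310,4,"c6")
```

```text
[ 552.01976131 -356.38873669    3.01108656] 9.979486510011444 [-0.05891745 -0.62132014  0.29683338]
```

View pics/c6.png

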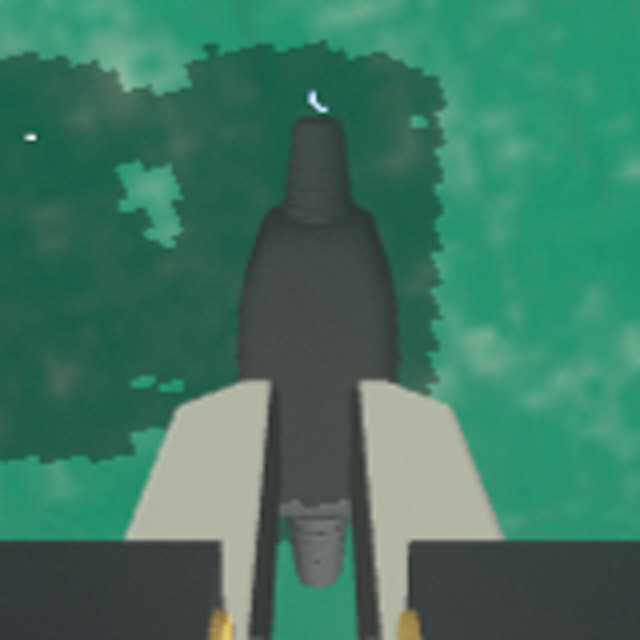

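Run:
```python
from h import *
f=grab("scene","s1"); s=readout.state()
p=s["position"]; Rt=R.from_rotvec(s["ee_rot"]).as_matrix()
print(proj(f,p),proj(f,p-19*Rt[:,0]),proj(f,p-84*Rt[:,0]))
crop(f,260,100,460,250,4,"c7")
```

```text
[[338.95423739 193.41839806]] [[339.65604217 187.66619573]] [[342.18503786 166.95803433]]
```

View pics/c7.png

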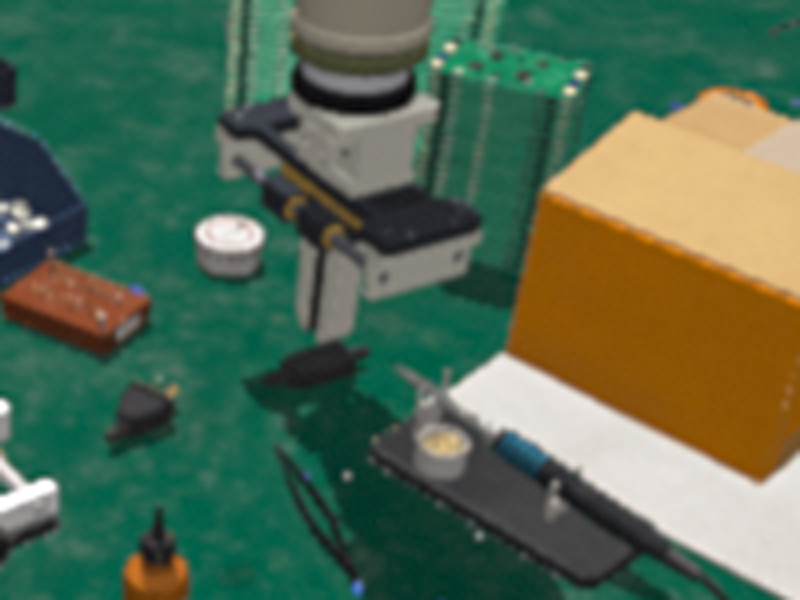

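```bash
cat >> h.py <<'E'
def tri(f1,p1,f2,p2):
    o1,d1=ray(f1,[p1]);o2,d2=ray(f2,[p2]);d1=d1[0]/np.linalg.norm(d1);d2=d2[0]/np.linalg.norm(d2)
    t=np.linalg.lstsq(np.c_[d1,-d2],o2-o1,rcond=None)[0]; a=o1+t[0]*d1;b=o2+t[1]*d2
    return (a+b)/2,np.linalg.norm(a-b)
E
python3 - <<'E'
from h import *
f=load("w4");g=load("s1");s=readout.state();Rt=R.from_rotvec(s["ee_rot"]).as_matrix()
X,e=tri(f,(278.5,245),g,(338.75,183.25)); print(X,e,(X-s["position"])@Rt)
crop(g,325,150,365,200,12,"c8")
E
```

```text
[ 552.31692347 -347.61717383   39.0664658 ] 4.235712343994667 [-36.08304254  -1.83292404  -8.54838371]
```

View pics/c8.png

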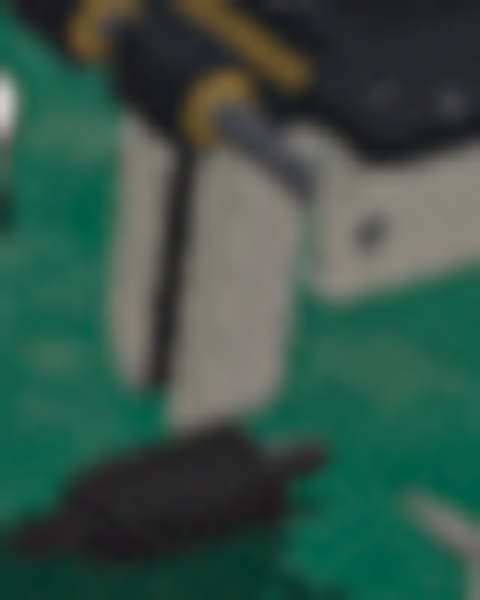

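The fingers visibly end about 30 mm short of the reported TCP, so they closed above the coupler without touching it. I'll reopen and go lower in steps, watching the force.

Request:
{"name": "drive_tool", "arguments": {
  "commands": [
    [[0, 0, 0], [0, 0, 0], 5],
    [[0, 0, 0], [0, 0, 0], 5],
    [[0, 0, 0], [0, 0, 0], 5],
    [[0, 0, 0], [0, 0, 0], 5],
    [[0, 0, 0], [0, 0, 0], 5],
    [[0, 0, 0], [0, 0, 0], 5],
    [[0, 0, 0], [0, 0, 0], 5]
  ]
}}

```text
time: 4.67
position: [552.0, -356.4, 3.1]
ee_rot: [1.389, 1.082, -1.389]
wrist_force: [0.6, -0.3, -0.4]
grip_width: 48.7
```

Request:
{"name": "drive_tool", "arguments": {
  "commands": [
    [[0, 0, 0], [0.8, 0, 0], 5],
    [[0, 0, 0], [0.8, 0, 0], 5],
    [[0, 0, 0], [0.6, 0, 0], 5],
    [[0, 0, 0], [0, 0, 0], 5],
    [[0, 0, 0], [0, 0, 0], 5]
  ]
}}

```text
time: 5.08
position: [551.6, -356.1, -19.8]
ee_rot: [1.388, 1.084, -1.39]
wrist_force: [0.3, 0.4, -0.3]
grip_width: 50.2
```

Run:
```python
from h import *
f=grab("scene","s2");g=grab("wrist","w5"); s=readout.state();print(s["position"],s["grip_width"],s["wrist_force"],s["joints"].round(2))
a=cv2.resize(np.array(f["frame"])[140:215,310:380,::-1],None,fx=6,fy=6,interpolation=cv2.INTER_CUBIC)
b=cv2.resize(np.array(g["frame"])[160:300,210:350,::-1],(420,450),interpolation=cv2.INTER_CUBIC)[:,:370]
cv2.imwrite("pics/c9.png",np.hstack([a,b]))
```

```text
[ 552.08653083 -356.37181218  -19.01324411] 50.4524576091725 [ 0.12778259 -0.21280703  0.28504044] [ 0.61  0.78 -0.2   1.88  0.29  0.51 -0.03]
```

View pics/c9.png

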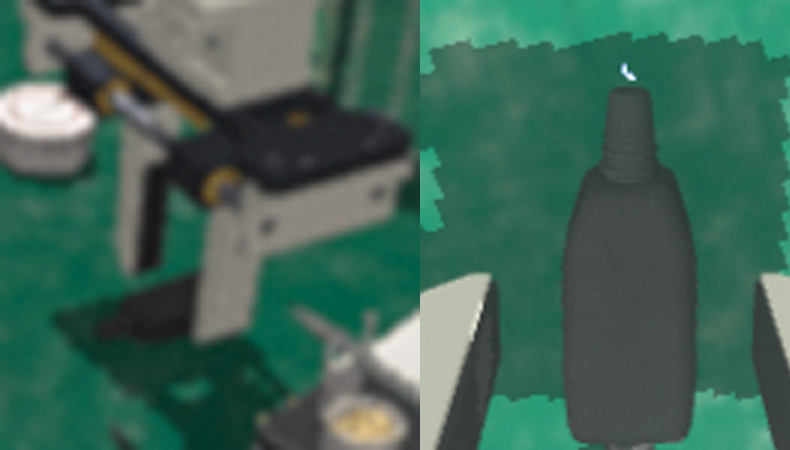

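Request:
{"name": "drive_tool", "arguments": {
  "commands": [
    [[0, 0, 0], [0.6, 0, 0], 5],
    [[0, 0, 0], [0.1, 0, 0], 5],
    [[0, 0, 0], [0, 0, 0], 5]
  ]
}}

```text
time: 5.43
position: [551.8, -356.3, -26.3]
ee_rot: [1.389, 1.083, -1.389]
wrist_force: [-0.0, -0.2, 0.0]
grip_width: 49.9
```

Request:
{"name": "drive_tool", "arguments": {
  "commands": [
    [[0, 0, 0], [0.15, 0, 0], 5],
    [[0, 0, 0], [0, 0, 0], 5],
    [[0, 0, 0], [0, 0, 0], 5]
  ]
}}

```text
time: 5.68
position: [552.0, -356.4, -27.4]
ee_rot: [1.389, 1.082, -1.389]
wrist_force: [-0.1, 0.8, 0.7]
grip_width: 50.0
```

Request:
{"name": "drive_tool", "arguments": {
  "commands": [
    [[0, 0, 0], [0.15, 0, 0], 5],
    [[0, 0, 0], [0, 0, 0], 5],
    [[0, 0, 0], [0, 0, 0], 5]
  ]
}}

```text
time: 5.93
position: [552.0, -356.4, -28.9]
ee_rot: [1.389, 1.082, -1.389]
wrist_force: [-0.0, 0.0, -0.1]
grip_width: 49.8
```

Run:
```python
from h import *
f=grab("scene","s3");g=grab("wrist","w6"); s=readout.state();print(s["position"],s["grip_width"],s["wrist_force"],s["joints"].round(2))
a=cv2.resize(np.array(f["frame"])[140:215,310:380,::-1],None,fx=6,fy=6,interpolation=cv2.INTER_CUBIC)
b=cv2.resize(np.array(g["frame"])[160:300,210:350,::-1],(420,450),interpolation=cv2.INTER_CUBIC)[:,:370]
cv2.imwrite("pics/c10.png",np.hstack([a,b]))
```

```text
[ 552.01842751 -356.44733983  -28.87451665] 50.018877445533356 [ 0.16758801 -0.10575835 -0.65886729] [ 0.61  0.79 -0.19  1.89  0.29  0.49 -0.03]
```

View pics/c10.png

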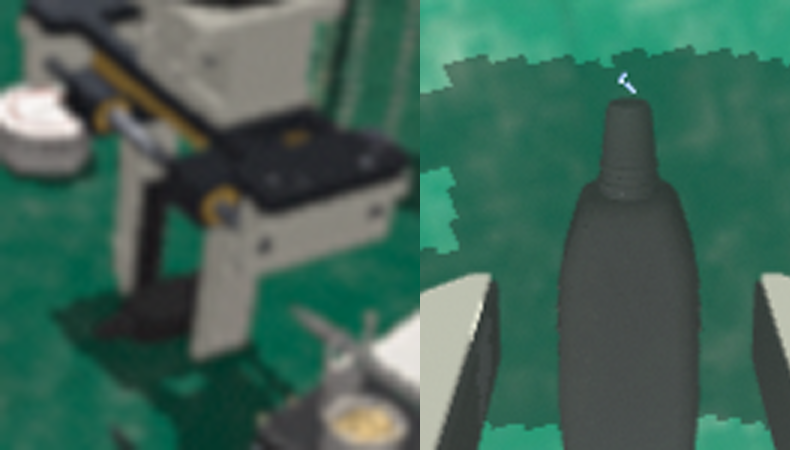

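Request:
{"name": "drive_tool", "arguments": {
  "commands": [
    [[0, 0, 0], [0.15, 0, 0], 5],
    [[0, 0, 0], [0, 0, 0], 5],
    [[0, 0, 0], [0, 0, 0], 5]
  ]
}}

```text
time: 6.28
position: [552.0, -356.3, -30.5]
ee_rot: [1.389, 1.082, -1.389]
wrist_force: [0.6, 0.6, 0.5]
grip_width: 49.9
```

Request:
{"name": "drive_tool", "arguments": {
  "commands": [
    [[0, 0, 0], [0.1, 0, 0], 5],
    [[0, 0, 0], [0, 0, 0], 5],
    [[0, 0, 0], [0, 0, 0], 5]
  ]
}}

```text
time: 6.53
position: [552.0, -356.4, -31.5]
ee_rot: [1.389, 1.082, -1.389]
wrist_force: [-0.3, -0.5, 0.4]
grip_width: 49.6
```

Request:
{"name": "drive_tool", "arguments": {
  "commands": [
    [[0, 0, 0], [0, 0, 0], 2],
    [[0, 0, 0], [0, 0, 0], 1.5],
    [[0, 0, 0], [0, 0, 0], 1.5],
    [[0, 0, 0], [0, 0, 0], 1.5],
    [[0, 0, 0], [0, 0, 0], 1.5],
    [[0, 0, 0], [0, 0, 0], 1.5],
    [[0, 0, 0], [0, 0, 0], 1.5]
  ],
  "force": 20
}}

```text
time: 7.12
position: [552.1, -356.5, -31.4]
ee_rot: [1.389, 1.082, -1.389]
wrist_force: [0.0, -0.5, 1.2]
grip_width: 26.0
```

Run:
```python
from h import *
g=grab("wrist","w7"); s=readout.state();print(s["position"],s["grip_width"],s["wrist_force"],s["joints"].round(2))
crop(g,200,150,360,310,4,"c11")
```

```text
[ 552.07378596 -356.3956136   -31.37535066] 25.829569549616135 [-0.01978297  0.3759168  -0.43202474] [ 0.61  0.8  -0.19  1.89  0.29  0.49 -0.03]
```

View pics/c11.png

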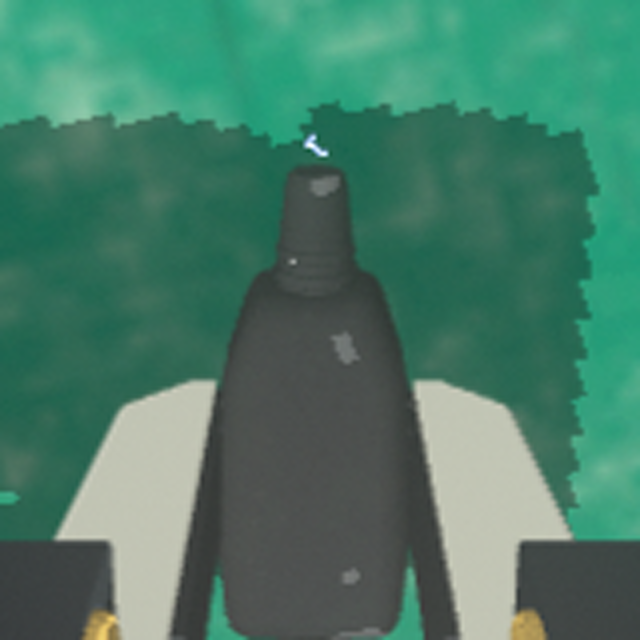

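Run:
```python
from h import *
g=load("w7"); Rt=R.from_rotvec([1.389,1.082,-1.389]).as_matrix(); p=np.array([552.05,-356.4,-31.4])
T=np.array(g["cam_to_world"]); print((T[:3,3]-p)@Rt); 
for n,q in [("stubB",(279,192)),("back",(279,218)),("front",(279,308)),("L",(255,290)),("R",(302,290))]:
    print(n,[((plane(g,q,z)[0]-p)@Rt).round(1).tolist() for z in (5,9.5,17)])
```

```text
[-201.05922793   -0.9760357   -82.43707273]
stubB [[-36.4, -0.8, -42.4], [-40.9, -0.8, -43.5], [-48.4, -0.8, -45.3]]
back [[-36.4, -0.8, -27.3], [-40.9, -0.8, -28.8], [-48.4, -0.8, -31.3]]
front [[-36.4, -0.8, 31.3], [-40.9, -0.8, 28.2], [-48.4, -0.8, 23.0]]
L [[-36.4, -15.3, 18.7], [-40.9, -14.9, 15.9], [-48.4, -14.3, 11.3]]
R [[-36.4, 13.2, 18.7], [-40.9, 12.8, 15.9], [-48.4, 12.2, 11.3]]
```

Request:
{"name": "drive_tool", "arguments": {
  "commands": [
    [[0, 0, 0], [-0.5, 0, 0], 1.5],
    [[0, 0, 0], [-1.5, 0, 0], 1.5],
    [[0, 0, 0], [-4, 0, 0], 1.5],
    [[0, 0, 0], [-4, 0, 0], 1.5],
    [[0, 0, 0], [-4, 0, 0], 1.5],
    [[0, 0, 0], [-4, 0, 0], 1.5],
    [[0, 0, 0], [-4, 0, 0], 1.5]
  ]
}}

```text
time: 7.75
position: [551.6, -356.1, 191.0]
ee_rot: [1.389, 1.082, -1.389]
wrist_force: [0.9, -0.0, -0.4]
grip_width: 25.9
```

Run:
```python
from h import *
f=grab("top","t2"); s=readout.state(); Rt=R.from_rotvec(s["ee_rot"]).as_matrix(); print(s["time"],s["position"],Rt.round(3),s["grip_width"],s["wrist_force"])
# plate mask
im=np.array(f["frame"]).astype(int); m=((im.min(2)>120)).astype(np.uint8); k=np.zeros_like(m);k[195:250,125:222]=m[195:250,125:222]
c,_=cv2.findContours(k,0,2); c=max(c,key=cv2.contourArea); q=cv2.boxPoints(cv2.minAreaRect(c)); P=plane(f,q,18); print(q,P.round(1),P.mean(0), [np.linalg.norm(P[i]-P[i-1]) for i in range(4)])
```

```text
7.8 [ 555.19544791 -357.84422126  199.38889869] [[ 0.009  0.97  -0.245]
 [-0.005 -0.245 -0.97 ]
 [-1.     0.01   0.003]] 26.043767291182775 [ 3.31030958 -1.4581821   4.12259325]
[[133.7207  236.58606]
 [135.30423 204.91522]
 [211.7132  208.73566]
 [210.12967 240.4065 ]] [[495.1 266.   18. ]
 [578.3 261.8  18. ]
 [562.7  61.6  18. ]
 [479.3  67.1  18. ]] [528.8559217  164.11327797  18.        ] [np.float64(199.48518071743558), np.float64(83.26152923706962), np.float64(200.79965528329836), np.float64(83.61903742809282)]
```

Request:
{"name": "drive_tool", "arguments": {
  "commands": [
    [[0, 0, 0], [0, -0.5, -1.5], 1.5],
    [[0, 0, 0], [0, -1.1, -3.5], 1.5],
    [[0, 0, 0], [0, -1.1, -3.5], 1.5],
    [[0, 0, 0], [0, -1.1, -3.5], 1.5],
    [[0, 0, 0], [0, -1.1, -3.5], 1.5],
    [[0, 0, 0], [0, -1.1, -3.5], 1.5],
    [[0, 0, 0], [0, -1.1, -3.5], 1.5],
    [[0, 0, 0], [0, -1.1, -3.5], 1.5],
    [[0, 0, 0], [0, -1.1, -3.5], 1.5],
    [[0, 0, 0], [0, -1.1, -3.5], 1.5]
  ]
}}

```text
time: 8.63
position: [530.3, -8.8, 187.9]
ee_rot: [1.388, 1.083, -1.39]
wrist_force: [0.9, 0.5, -1.9]
grip_width: 26.0
```

Request:
{"name": "drive_tool", "arguments": {
  "commands": [
    [[0, 0, 0], [0, -1.1, -3.5], 1.5],
    [[0, 0, 0], [0, -1.1, -3.5], 1.5],
    [[0, 0, 0], [0, -1.1, -3.5], 1.5],
    [[0, 0, 0], [0, -1.1, -3.5], 1.5],
    [[-0.085, 0, 0], [0, 0, -1.5], 1.5],
    [[-0.084, 0, 0], [1, 0, 0], 1.5],
    [[0, 0, 0], [3, 0, 0], 1.5],
    [[0, 0, 0], [2.8, 0, 0], 1.5],
    [[0, 0, 0], [0, 0, 0], 1.5],
    [[0, 0, 0], [0, 0, 0], 1.5]
  ]
}}

```text
time: 9.47
position: [525.3, 150.0, 119.4]
ee_rot: [1.263, 1.174, -1.269]
wrist_force: [0.7, 0.3, 1.1]
grip_width: 25.8
```

Request:
{"name": "drive_tool", "arguments": {
  "commands": [
    [[0, 0, 0], [0, 0, 0], 1.5],
    [[0, 0, 0], [0, 0, 0], 1.5]
  ]
}}

```text
time: 9.63
position: [527.7, 150.4, 122.0]
ee_rot: [1.268, 1.171, -1.265]
wrist_force: [0.6, -0.1, -0.4]
grip_width: 26.1
```

Run:
```python
from h import *
f=grab("wrist","w8"); s=readout.state(); Rt=R.from_rotvec(s["ee_rot"]).as_matrix(); print(s["time"],s["position"],Rt.round(3),s["grip_width"],s["wrist_force"])
```

```text
9.6833 [527.80755086 150.40014095 122.03529405] [[ 0.002  0.997 -0.078]
 [ 0.001 -0.078 -0.997]
 [-1.     0.002 -0.001]] 26.063847832815057 [ 0.23379448 -0.79200199 -1.16030112]
```

View pics/w8.png

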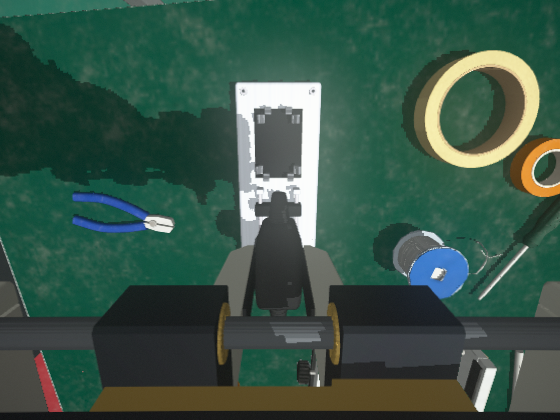

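Run:
```python
from h import *
f=load("w8"); crop(f,225,75,330,200,5,"c12")
im=np.array(f["frame"]).astype(int)
for r_ in (95,110,130,150,170): 
    row=im[r_,225:330]; print(r_,"R",[225+i for i in range(1,105) if (row[i].min()>130)!=(row[i-1].min()>130)], [225+i for i in range(1,105) if (row[i].max()-row[i].min()<25)!=(row[i-1].max()-row[i-1].min()<25)])
```

```text
95 R [236, 321] [230, 321]
110 R [236, 254, 265, 270, 286, 291, 302, 321] [227, 231, 321]
130 R [237, 255, 302, 320] [320]
150 R [238, 255, 301, 319] [319]
170 R [239, 255, 256, 263, 294, 296, 298, 318] [318]
```

View pics/c12.png

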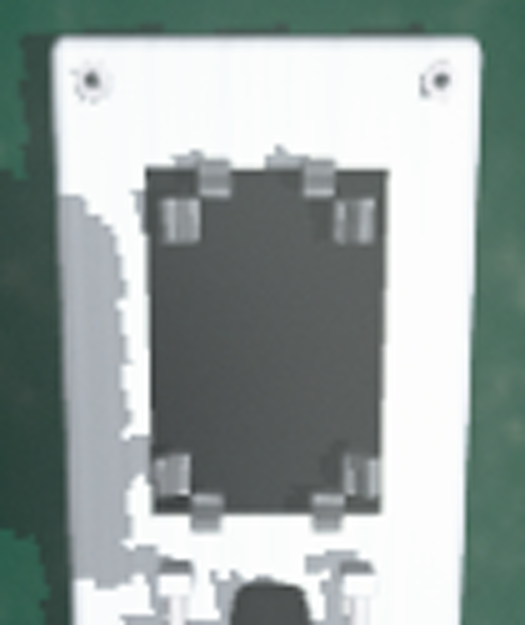

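Run:
```python
from h import *
f=load("w8"); p=np.array([527.8,150.4,122.0]); Rt=R.from_rotvec([1.268,1.171,-1.265]).as_matrix()
def t(q,z): return (plane(f,q,z)-p)@Rt
q=[(254.4,108.6),(302.6,109),(255.6,177.8),(301.2,177.8)]
P=t(q,18); print("pad",P.round(1),P.mean(0)); print("world",plane(f,q,18).mean(0))
E_=t([(278,82.6)],18); print("plate end",E_)
for r_,a,b in [(95,236,321),(110,236,321),(130,236.8,320),(150,237.8,319),(170,238.8,318)]: 
    Q=t([(a,r_),(b,r_)],18); print(Q.round(1).tolist(),Q.mean(0).round(2))
s=load("w7")
```

```text
pad [[104.1 -23.7 -89.1]
 [104.1  21.6 -88.7]
 [104.  -24.1 -23.1]
 [104.1  21.7 -23.1]] [104.06219106  -1.12717777 -56.01189974]
world [531.19762339 206.43569583  18.        ]
plate end [[ 104.1248083    -1.54678162 -111.7075077 ]]
[[104.1, -40.6, -101.0], [104.2, 38.4, -101.0]] [ 104.11   -1.09 -101.02]
[[104.0, -41.1, -87.8], [104.2, 38.9, -87.8]] [104.1   -1.08 -87.79]
[[104.0, -41.1, -69.6], [104.1, 38.7, -69.6]] [104.08  -1.18 -69.57]
[[104.0, -40.8, -50.7], [104.1, 38.5, -50.7]] [104.06  -1.18 -50.66]
[[104.0, -40.6, -31.0], [104.1, 38.3, -31.0]] [104.03  -1.18 -31.01]
```

Request:
{"name": "drive_tool", "arguments": {
  "commands": [
    [[0, 0, 0], [0, 0, -2], 1.5],
    [[0, 0, 0], [0, 0, -2.45], 1.5],
    [[0, 0, 0], [1, 0, -1], 1.5],
    [[0, 0, 0], [3.5, 0, 0], 1.5],
    [[0, 0, 0], [3.5, 0, 0], 1.5],
    [[0, 0, 0], [2.5, 0, 0], 1.5],
    [[0, 0, 0], [1, 0, 0], 1.5],
    [[0, 0, 0], [0, 0, 0], 1.5],
    [[0, 0, 0], [0, 0, 0], 1.5],
    [[0, 0, 0], [0, 0, 0], 1.5]
  ]
}}

```text
time: 10.52
position: [532.2, 204.7, 7.0]
ee_rot: [1.268, 1.171, -1.265]
wrist_force: [0.1, -1.1, 0.4]
grip_width: 26.0
```

Run:
```python
from h import *
f=grab("wrist","w9"); g=grab("scene","s9");s=readout.state(); Rt=R.from_rotvec(s["ee_rot"]).as_matrix(); print(s["time"],s["position"],Rt.round(3),s["grip_width"],s["wrist_force"])
a=cv2.resize(np.array(f["frame"])[160:320,200:360,::-1],(480,480),interpolation=cv2.INTER_CUBIC)
b=cv2.resize(np.array(g["frame"])[230:340,100:190,::-1],(393,480),interpolation=cv2.INTER_CUBIC)[:,:310]
cv2.imwrite("pics/c13.png",np.hstack([a,b]))
```

```text
10.6167 [532.39946234 204.65738268   7.19945753] [[ 0.002  0.997 -0.078]
 [ 0.001 -0.078 -0.997]
 [-1.     0.002 -0.001]] 26.241382836571667 [-0.94940948 -0.9925052  -0.12079428]
```

View pics/c13.png

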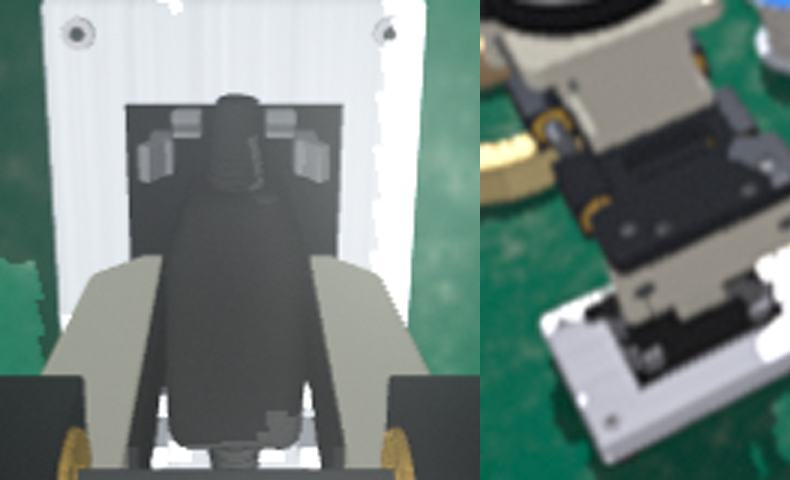

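Run:
```python
from h import *
f=load("w9"); p=np.array([532.3,204.7,7.0]); Rt=R.from_rotvec([1.268,1.171,-1.265]).as_matrix()
def t(q,z): return ((plane(f,q,z)-p)@Rt).round(1).tolist()
print("pad top",t([(242,194.7),(314.3,194.7)],18)); print("plate",t([(214.7,170),(342,170)],18))
zb=7+31.4
print("coup L/R",t([(256.7,300),(301,300)],zb+12),"stubB",t([(278.7,192)],zb+9.5), "back",t([(278.7,160+180/3)],zb+7),"front",t([(278.7,160+448/3)],zb+16))
crop(f,200,120,360,260,5,"c14")
```

```text
pad top [[-11.0, -24.1, -34.7], [-10.9, 21.8, -34.7]]
plate [[-11.0, -40.5, -50.4], [-10.9, 38.4, -50.4]]
coup L/R [[-43.4, -13.7, 20.8], [-43.4, 12.3, 20.8]] stubB [[-40.9, -0.8, -43.7]] back [[-38.4, -0.8, -27.0]] front [[-47.4, -0.8, 24.3]]
```

View pics/c14.png

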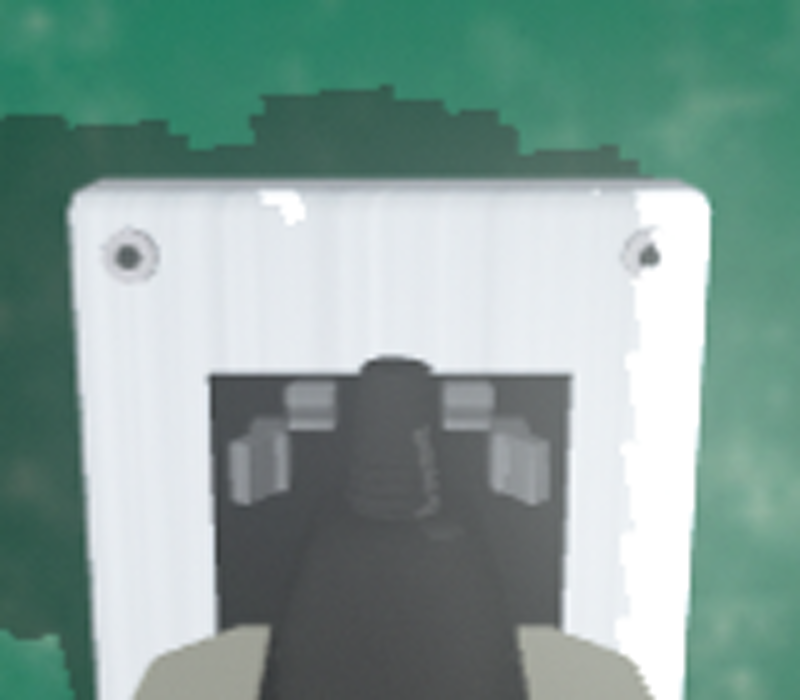

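Request:
{"name": "drive_tool", "arguments": {
  "commands": [
    [[0, 0, 0], [0.5, -0.03, 0], 1.5],
    [[0, 0, 0], [0.5, 0, 0], 1.5],
    [[0, 0, 0], [0.4, 0, 0], 1.5],
    [[0, 0, 0], [0.2, 0, 0], 1.5],
    [[0, 0, 0], [0.2, 0, 0], 1.5],
    [[0, 0, 0], [0, 0, 0], 1.5],
    [[0, 0, 0], [0, 0, 0], 1.5]
  ]
}}

```text
time: 11.2
position: [530.9, 204.4, -12.6]
ee_rot: [1.266, 1.172, -1.267]
wrist_force: [0.9, -0.6, 0.1]
grip_width: 26.4
```

Request:
{"name": "drive_tool", "arguments": {
  "commands": [
    [[0, 0, 0], [0.1, 0, 0], 1.5],
    [[0, 0, 0], [0, 0, 0], 1.5],
    [[0, 0, 0], [0, 0, 0], 1.5]
  ]
}}

```text
time: 11.45
position: [531.1, 204.4, -13.3]
ee_rot: [1.266, 1.171, -1.266]
wrist_force: [-0.1, 0.4, -0.4]
grip_width: 26.2
```

Request:
{"name": "drive_tool", "arguments": {
  "commands": [
    [[0, 0, 0], [0.1, 0, 0], 1.5],
    [[0, 0, 0], [0, 0, 0], 1.5],
    [[0, 0, 0], [0, 0, 0], 1.5]
  ]
}}

```text
time: 11.7
position: [531.2, 204.4, -13.5]
ee_rot: [1.267, 1.171, -1.266]
wrist_force: [-3.0, -0.8, 10.8]
grip_width: 25.8
```

Run:
```python
from h import *
f=grab("wrist","w10"); s=readout.state(); print(s["position"],s["grip_width"],s["wrist_force"],s["torque"])
crop(f,200,150,360,310,4,"c15")
```

```text
[531.15734232 204.44216945 -13.52557093] 26.180223242501235 [-2.31939809 -0.3261262  11.16966195] [-0.2768809   0.46179411  0.00246929]
```

View pics/c15.png

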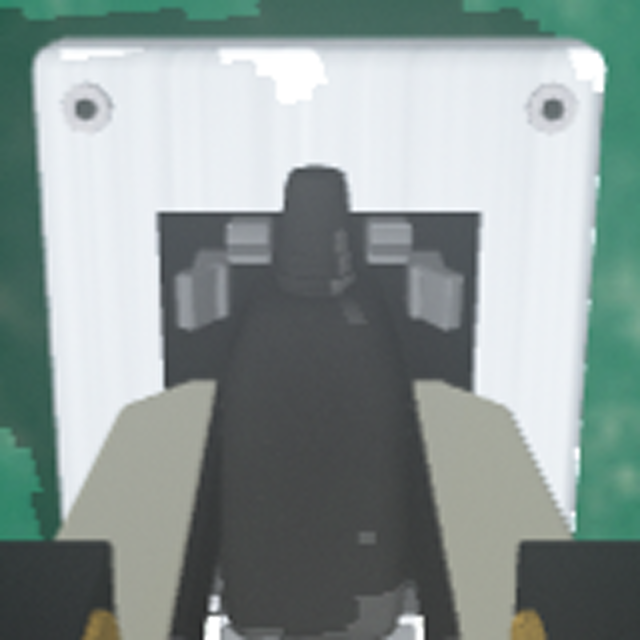

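Request:
{"name": "drive_tool", "arguments": {
  "commands": [
    [[0, 0, 0], [0, 0, 0], 4.5],
    [[0, 0, 0], [0, 0, 0], 4.5],
    [[0, 0, 0], [0, 0, 0], 4.5],
    [[0, 0, 0], [0, 0, 0], 4.5],
    [[0, 0, 0], [-0.5, 0, 0], 4.5],
    [[0, 0, 0], [-1.5, 0, 0], 4.5],
    [[0, 0, 0], [-3, 0, 0], 4.5],
    [[0, 0, 0], [-3, 0, 0], 4.5],
    [[0, 0, 0], [-3, 0, 0], 4.5],
    [[0, 0, 0], [-3, 0, 0], 4.5]
  ]
}}

```text
time: 12.58
position: [530.7, 204.3, 127.2]
ee_rot: [1.266, 1.172, -1.267]
wrist_force: [0.7, 0.5, 0.0]
grip_width: 44.9
```

Request:
{"name": "drive_tool", "arguments": {
  "commands": [
    [[0, 0, 0], [-3, 0, 0], 0],
    [[0, 0, 0], [0, 0, 4], 0],
    [[0, 0, 0], [0, 0, 4], 0],
    [[0, 0, 0], [0, 0, 0], 0],
    [[0, 0, 0], [0, 0, 0], 0],
    [[0, 0, 0], [0, 0, 0], 0],
    [[0, 0, 0], [0, 0, 0], 0]
  ]
}}

```text
time: 13.17
position: [524.9, 125.9, 155.7]
ee_rot: [1.266, 1.172, -1.265]
wrist_force: [-0.3, 0.5, 0.0]
grip_width: 2.9
```

Run:
```python
from h import *
f=grab("wrist","w11"); g=grab("top","t11"); s=readout.state();  print(s["time"],s["position"],s["grip_width"],s["wrist_force"])
```

```text
13.2667 [524.75428047 126.08953955 155.50482932] 0.44049549356114387 [-1.0036864   0.27412407  0.22409309]
```

View pics/w11.png

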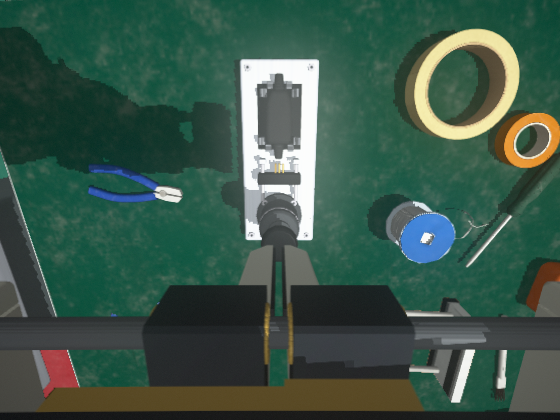

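Run:
```python
from h import *
f=load("w11"); crop(f,230,50,330,250,4,"c16"); 
im=cv2.imread("pics/c16.png"); cv2.imwrite("pics/c16.png",im[:600] if 0 else cv2.resize(im,(300,600)))
p=np.array([524.8,126.0,155.5]);Rt=R.from_rotvec([1.266,1.172,-1.265]).as_matrix()
def t(q,z): return ((plane(f,q,z)-p)@Rt).round(1).tolist()
print("plate end",t([(279.5,59.7)],18), "knob",t([(278.5,240)],108))
a=np.array(f["frame"]); 
cv2.imwrite("pics/c16.png",cv2.resize(a[55:265,230:330,::-1],None,fx=2.85,fy=2.85,interpolation=cv2.INTER_CUBIC))
b=cv2.resize(a[60:170,240:320,::-1],None,fx=5.4,fy=5.4,interpolation=cv2.INTER_CUBIC)
c=cv2.imread("pics/c16.png"); h=min(len(b),len(c)); cv2.imwrite("pics/c16.png",np.hstack([b[:h],c[:h]]))
```

```text
plate end [[137.6, 0.0, -136.1]] knob [[47.5, -0.9, 20.8]]
```

View pics/c16.png

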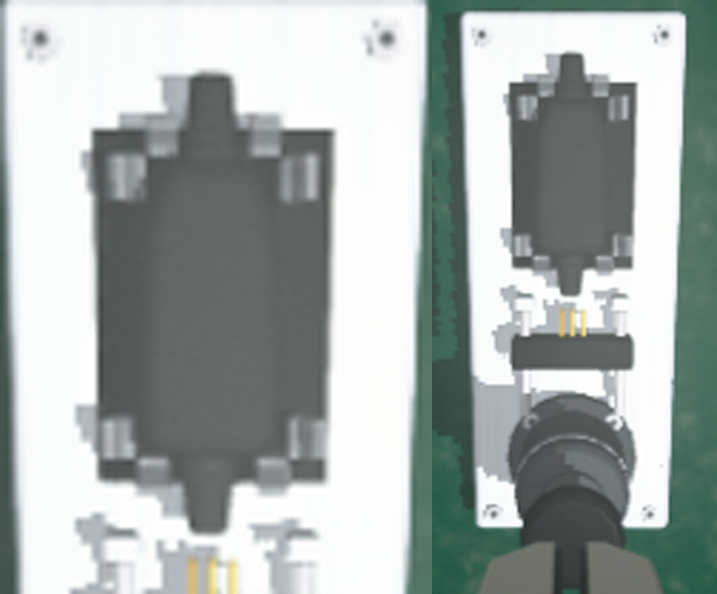

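Request:
{"name": "drive_tool", "arguments": {
  "commands": [
    [[0, 0, 0], [0, 0, 2.67], 0],
    [[0, 0, 0], [3, 0, 0], 0],
    [[0, 0, 0], [2.5, 0, 0], 0],
    [[0, 0, 0], [0, 0, 0], 0],
    [[0, 0, 0], [0, 0, 0], 0],
    [[0, 0, 0], [0, 0, 0], 0]
  ]
}}

```text
time: 13.77
position: [523.1, 99.2, 101.3]
ee_rot: [1.266, 1.172, -1.265]
wrist_force: [0.0, -0.2, 0.2]
grip_width: 0.6
```

Run:
```python
from h import *
f=grab("wrist","w12"); g=grab("scene","s12"); s=readout.state();  print(s["time"],s["position"],s["grip_width"],s["wrist_force"])
a=cv2.resize(np.array(f["frame"])[150:310,200:360,::-1],(400,400),interpolation=cv2.INTER_CUBIC)
b=cv2.resize(np.array(g["frame"])[210:310,150:250,::-1],(400,400),interpolation=cv2.INTER_CUBIC)
cv2.imwrite("pics/c17.png",np.hstack([a,b]))
```

```text
13.8667 [523.50333849  98.87910506 101.83759554] 0.6512102009573885 [0.47600116 0.30561047 0.783117  ]
```

View pics/c17.png

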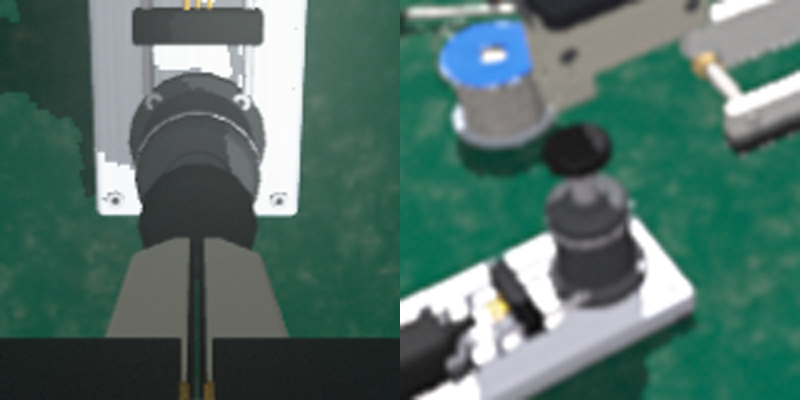

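Request:
{"name": "drive_tool", "arguments": {
  "commands": [
    [[0, 0, 0], [1, 0, 0], 0],
    [[0, 0, 0], [0.8, 0, 0], 0],
    [[0, 0, 0], [0.2, 0, 0], 0],
    [[0, 0, 0], [0, 0, 0], 0],
    [[0, 0, 0], [0, 0, 0], 0]
  ]
}}

```text
time: 14.28
position: [522.6, 98.1, 80.3]
ee_rot: [1.266, 1.172, -1.267]
wrist_force: [1.0, 0.4, -0.3]
grip_width: 0.5
```

Request:
{"name": "drive_tool", "arguments": {
  "commands": [
    [[0, 0, 0], [0.2, 0, 0], 0],
    [[0, 0, 0], [0.2, 0, 0], 0],
    [[0, 0, 0], [0, 0, 0], 0],
    [[0, 0, 0], [0, 0, 0], 0]
  ]
}}

```text
time: 14.62
position: [522.7, 98.0, 76.6]
ee_rot: [1.266, 1.171, -1.267]
wrist_force: [0.8, 0.0, -0.4]
grip_width: 0.5
```

Request:
{"name": "drive_tool", "arguments": {
  "commands": [
    [[0, 0, 0], [0.2, 0, 0], 0],
    [[0, 0, 0], [0, 0, 0], 0],
    [[0, 0, 0], [0, 0, 0], 0]
  ]
}}

```text
time: 14.87
position: [522.7, 98.0, 74.6]
ee_rot: [1.266, 1.171, -1.266]
wrist_force: [-0.5, 0.7, -0.0]
grip_width: 0.5
```

Request:
{"name": "drive_tool", "arguments": {
  "commands": [
    [[0, 0, 0], [0.2, 0, 0], 0],
    [[0, 0, 0], [0, 0, 0], 0],
    [[0, 0, 0], [0, 0, 0], 0]
  ]
}}

```text
time: 15.12
position: [522.8, 98.1, 72.6]
ee_rot: [1.266, 1.171, -1.266]
wrist_force: [0.8, -0.8, 1.4]
grip_width: 0.2
```

Request:
{"name": "drive_tool", "arguments": {
  "commands": [
    [[0, 0, 0], [0.15, 0, 0], 0],
    [[0, 0, 0], [0, 0, 0], 0],
    [[0, 0, 0], [0, 0, 0], 0]
  ]
}}

```text
time: 15.37
position: [522.8, 98.0, 71.1]
ee_rot: [1.266, 1.171, -1.266]
wrist_force: [-0.5, -0.1, 2.2]
grip_width: 0.5
```

Request:
{"name": "drive_tool", "arguments": {
  "commands": [
    [[0, 0, 0], [0.15, 0, 0], 0],
    [[0, 0, 0], [0, 0, 0], 0],
    [[0, 0, 0], [0, 0, 0], 0]
  ]
}}

```text
time: 15.62
position: [522.8, 98.1, 69.6]
ee_rot: [1.266, 1.171, -1.266]
wrist_force: [-0.9, 0.2, 2.2]
grip_width: 0.6
```

Request:
{"name": "drive_tool", "arguments": {
  "commands": [
    [[0, 0, 0], [0.15, 0, 0], 0],
    [[0, 0, 0], [0.15, 0, 0], 0],
    [[0, 0, 0], [0, 0, 0], 0],
    [[0, 0, 0], [0, 0, 0], 0]
  ]
}}

```text
time: 15.95
position: [522.8, 98.1, 66.5]
ee_rot: [1.266, 1.171, -1.266]
wrist_force: [-0.1, -0.6, 2.6]
grip_width: 0.2
```

Request:
{"name": "drive_tool", "arguments": {
  "commands": [
    [[0, 0, 0], [0.1, 0, 0], 0],
    [[0, 0, 0], [0.1, 0, 0], 0],
    [[0, 0, 0], [0, 0, 0], 0],
    [[0, 0, 0], [0, 0, 0], 0]
  ]
}}

```text
time: 16.28
position: [522.9, 98.1, 64.8]
ee_rot: [1.267, 1.171, -1.266]
wrist_force: [-0.3, 0.0, 7.8]
grip_width: 0.7
```

Request:
{"name": "drive_tool", "arguments": {
  "commands": [
    [[0, 0, 0], [0.1, 0, 0], 0],
    [[0, 0, 0], [0, 0, 0], 0],
    [[0, 0, 0], [0, 0, 0], 0]
  ]
}}

```text
time: 16.53
position: [522.9, 98.1, 63.9]
ee_rot: [1.267, 1.171, -1.266]
wrist_force: [-1.7, 0.1, 7.1]
grip_width: 0.3
```

Request:
{"name": "drive_tool", "arguments": {
  "commands": [
    [[0, 0, 0], [0.1, 0, 0], 0],
    [[0, 0, 0], [0, 0, 0], 0],
    [[0, 0, 0], [0, 0, 0], 0]
  ]
}}

```text
time: 16.78
position: [523.0, 98.1, 63.1]
ee_rot: [1.267, 1.171, -1.266]
wrist_force: [-1.1, -1.1, 13.0]
grip_width: 0.5
```

Request:
{"name": "drive_tool", "arguments": {
  "commands": [
    [[0, 0, 0], [0.05, 0, 0], 0],
    [[0, 0, 0], [0, 0, 0], 0],
    [[0, 0, 0], [0, 0, 0], 0]
  ]
}}

```text
time: 17.03
position: [523.0, 98.1, 62.8]
ee_rot: [1.267, 1.171, -1.266]
wrist_force: [-1.7, -0.2, 14.2]
grip_width: 0.5
```

Request:
{"name": "drive_tool", "arguments": {
  "commands": [
    [[0, 0, 0], [0.03, 0, 0], 0],
    [[0, 0, 0], [0, 0, 0], 0],
    [[0, 0, 0], [0, 0, 0], 0],
    [[0, 0, 0], [0, 0, 0], 0]
  ]
}}

```text
time: 17.37
position: [523.1, 98.1, 62.7]
ee_rot: [1.267, 1.17, -1.266]
wrist_force: [-3.0, -2.2, 15.7]
grip_width: 0.2
```

Request:
{"name": "drive_tool", "arguments": {
  "commands": [
    [[0, 0, 0], [0, 0, 0], 0]
  ]
}}

```text
time: 17.45
position: [523.1, 98.1, 62.7]
ee_rot: [1.267, 1.17, -1.266]
wrist_force: [-2.3, -1.0, 15.0]
grip_width: 0.1
```

Request:
{"name": "drive_tool", "arguments": {
  "commands": [
    [[0, 0, 0], [0, 0, 0], 0]
  ]
}}

```text
time: 17.53
position: [523.1, 98.1, 62.7]
ee_rot: [1.267, 1.17, -1.266]
wrist_force: [-3.1, -0.7, 14.6]
grip_width: 0.5
```

~15.1 N; a touch more, then hold well over a second.

Request:
{"name": "drive_tool", "arguments": {
  "commands": [
    [[0, 0, 0], [0.02, 0, 0], 0],
    [[0, 0, 0], [0, 0, 0], 0],
    [[0, 0, 0], [0, 0, 0], 0],
    [[0, 0, 0], [0, 0, 0], 0],
    [[0, 0, 0], [0, 0, 0], 0]
  ]
}}

```text
time: 17.95
position: [523.1, 98.1, 62.6]
ee_rot: [1.267, 1.17, -1.266]
wrist_force: [-3.0, -1.4, 15.6]
grip_width: 0.5
```

Request:
{"name": "drive_tool", "arguments": {
  "commands": [
    [[0, 0, 0], [0, 0, 0], 0],
    [[0, 0, 0], [0, 0, 0], 0],
    [[0, 0, 0], [0, 0, 0], 0],
    [[0, 0, 0], [0, 0, 0], 0],
    [[0, 0, 0], [0, 0, 0], 0]
  ]
}}

```text
time: 18.37
position: [523.1, 98.1, 62.6]
ee_rot: [1.267, 1.17, -1.266]
wrist_force: [-2.4, -2.0, 16.8]
grip_width: 0.3
```

Request:
{"name": "drive_tool", "arguments": {
  "commands": [
    [[0, 0, 0], [0, 0, 0], 0],
    [[0, 0, 0], [0, 0, 0], 0],
    [[0, 0, 0], [0, 0, 0], 0],
    [[0, 0, 0], [0, 0, 0], 0],
    [[0, 0, 0], [0, 0, 0], 0],
    [[0, 0, 0], [0, 0, 0], 0]
  ]
}}

```text
time: 18.87
position: [523.1, 98.1, 62.5]
ee_rot: [1.267, 1.17, -1.266]
wrist_force: [-3.2, -1.3, 16.4]
grip_width: 0.7
```

Request:
{"name": "drive_tool", "arguments": {
  "commands": [
    [[0, 0, 0], [-0.2, 0, 0], 0],
    [[0, 0, 0], [-0.5, 0, 0], 0],
    [[0, 0, 0], [-0.8, 0, 0], 0],
    [[0, 0, 0], [-1, 0, 0], 0],
    [[0, 0, 0], [-2, 0, 0], 0],
    [[0, 0, 0], [-3, 0, 0], 0],
    [[0, 0, 0], [-3, 0, 0], 0],
    [[0, 0, 0], [-3, 0, 0], 0]
  ]
}}

```text
time: 19.53
position: [522.0, 98.0, 198.2]
ee_rot: [1.266, 1.172, -1.267]
wrist_force: [0.8, 0.2, -0.7]
grip_width: 0.5
```

Request:
{"name": "drive_tool", "arguments": {
  "commands": [
    [[0, 0, 0], [0, 0, 4], 0],
    [[0, 0, 0], [0, 0, 4], 0],
    [[0, 0, 0], [0, 0, 4], 0],
    [[0, 0, 0], [0, 0, 0], 0],
    [[0, 0, 0], [0, 0, 0], 0],
    [[0, 0, 0], [0, 0, 0], 0]
  ]
}}

```text
time: 20.03
position: [513.3, -21.3, 197.0]
ee_rot: [1.267, 1.171, -1.267]
wrist_force: [-0.4, 1.0, 0.3]
grip_width: 0.4
```

Run:
```python
from h import *
g=grab("scene","s13"); t=grab("top","t13");s=readout.state();  print(s["time"],s["position"],s["grip_width"],s["wrist_force"])
a=cv2.resize(np.array(t["frame"])[200:245,128:218,::-1],(400,200),interpolation=cv2.INTER_CUBIC)
a=np.vstack([a,cv2.resize(np.array(t["frame"])[120:320,120:420,::-1],(400,267))])[:460]
b=cv2.resize(np.array(g["frame"])[225:340,100:240,::-1],None,fx=2.8,fy=4,interpolation=cv2.INTER_CUBIC)[:460]
cv2.imwrite("pics/c18.png",np.hstack([a,b]))
```

```text
20.1333 [513.45856132 -20.17806106 196.80682245] 0.35956004820221893 [0.54118975 0.42021447 0.64236565]
```

View pics/c18.png

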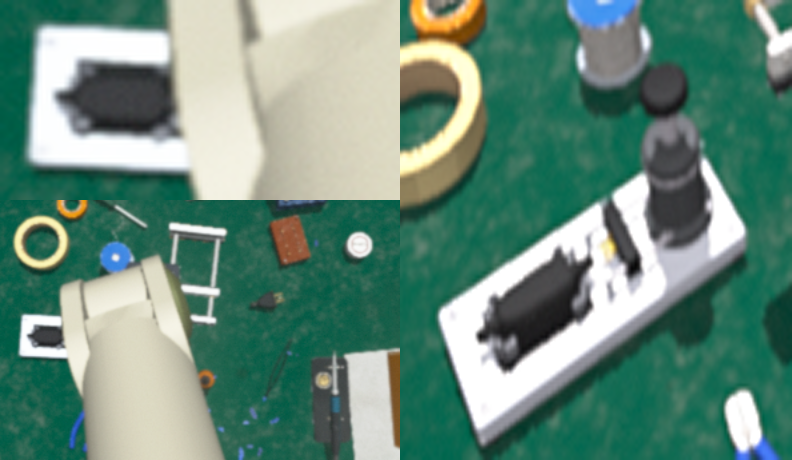

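View pics/s13.png

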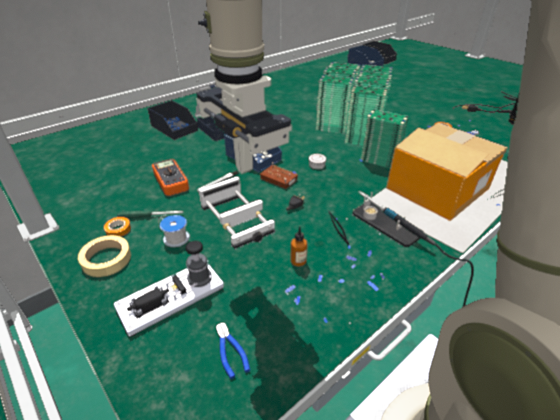

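Run:
```python
from h import *
a=cv2.imread("pics/s12.png"); print(readout.state()["wrist_force"].round(1)); r.job_done()
```

```text
[0.5 0.4 0.6]
the job is handed in; nothing more can be done
```

The coupler is lying flat and fully home in the cradle, wide front end towards the brass pins, and let go of. After that I pressed the plunger to its second stop, held it and released it, and handed the job in at about 20 s of the 61 s.

- **Pressing:** The soft first stop came after about 8 mm of travel, and the second stop about 2 mm further on. I held it for about 1.5 s in all, reading 14.6 to 16.8 N. For the last second or so that was 15.6 to 16.8 N. The highest reading I saw was 16.8 N.
- **Seating:** The coupler met the cradle floor at the predicted height, with about 11 N of push, and the picture after release showed it between all four corner walls.
- **Last pictures:** They show the coupler still in the cradle, the knob back at its starting height, and the spool, bottle, tin, cutters and plug looking where they were. The arm was clear of everything.

**Disagreements:**
- The fingers end about 30 mm short of the reported TCP. My first grasp therefore closed in the air above the coupler without touching it. I went lower in small steps, watching the force, and the second grasp held.
- While pressing, the tool was about 1.3 mm off the plunger axis, and the side force stayed at about 3 N or less.

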